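# Kit the left and right sash brackets over their backing plates

### The job

Make up the two bracket kits for the clean bench's front sash: in each tray lay one flat backing plate down in the pocket on the floor, then lay the L-shaped bracket that matches the tray's L-shaped nest (the left-hand one in the left-hand tray, its mirror image in the other) flat on top of the plate. Set the parts down, do not drop them, and leave everything else on the bench standing where it is.

Things in the scene. Friction and masses are not known exactly. Their poses are not given: they have to be found in the camera images.
- tray_left: Fixed left-hand kit tray, grey and white plastic, 170 mm (x) by 144 mm (y -66 to +78). Origin: on its underside, below the centre of the plate pocket; z up. Floor 8 mm above the origin; rim 5 mm thick, 10 mm above the floor. The bracket's bar belongs along x, centred on the origin, its foot to +y at the +x end (the tray's wider side).
- tray_right: Fixed right-hand kit tray, grey and white plastic, 170 mm (x) by 144 mm (y -78 to +66). Origin: on its underside, below the centre of the plate pocket; z up. Floor 8 mm above the origin; rim 5 mm thick, 10 mm above the floor. The bracket's bar belongs along x, centred on the origin, its foot to -y at the +x end (the tray's wider side).
- bracket_left: Loose left-hand bracket, plain dark steel, 0.42 kg: a flat L 6 mm thick seen from above. Bar 110 (x) by 40 (y) mm centred on the origin; foot from x = 15 to 55 mm sticks out 32 mm from the bar to +y (to y = +52). Origin: centre of the bar's underside; z up. The two brackets are mirror images. Starts flat on the bench, yaw within 1.4 rad of zero.
- bracket_right: Loose right-hand bracket, plain dark steel, 0.42 kg: a flat L 6 mm thick seen from above. Bar 110 (x) by 40 (y) mm centred on the origin; foot from x = 15 to 55 mm sticks out 32 mm from the bar to -y (to y = -52). Origin: centre of the bar's underside; z up. The two brackets are mirror images. Starts flat on the bench, yaw within 1.4 rad of zero.
- plate_a: Loose backing plate of plain dark steel, 96 (x) by 36 (y) by 10 (z) mm, about 0.27 kg, with two screw holes painted on; origin: centre of the underside, z up. Starts flat on the bench at any yaw. The two plates are alike; either fits either tray, either way round.
- plate_b: Loose backing plate of plain dark steel, 96 (x) by 36 (y) by 10 (z) mm, about 0.27 kg, with two screw holes painted on; origin: centre of the underside, z up. Starts flat on the bench at any yaw. The two plates are alike; either fits either tray, either way round.
- tray_left_pocket (a point): Centre of the plate pocket, on the floor (tray frame 0, 0, 8 mm): a loaded plate's origin lies here, its long side along the tray's x. The pocket is 104 (x) by 44 (y) mm, between white ridges 7 mm high; the ridges leave the middle 56 mm of both long sides open for fingers.
- tray_left_nest (a point): Where the origin of a loaded bracket belongs, on top of the plate (tray frame 0, 0, 18 mm), axes parallel to the tray's. The nest is an L bounded by white blocks 22 mm above the floor, 5 mm clear all round the bracket; one of the other hand, or turned round, lands on a block.
- bracket_left_rib (a point): Middle of the top edge of the bracket's upright rib (bracket frame 0, 0, 36 mm). The rib is 70 mm long in x and 12 mm thick in y, stands 30 mm up from the bar along its middle line, and is the place to grip.
- tray_right_pocket (a point): Centre of the plate pocket, on the floor (tray frame 0, 0, 8 mm): a loaded plate's origin lies here, its long side along the tray's x. The pocket is 104 (x) by 44 (y) mm, between white ridges 7 mm high; the ridges leave the middle 56 mm of both long sides open for fingers.
- tray_right_nest (a point): Where the origin of a loaded bracket belongs, on top of the plate (tray frame 0, 0, 18 mm), axes parallel to the tray's. The nest is an L bounded by white blocks 22 mm above the floor, 5 mm clear all round the bracket; one of the other hand, or turned round, lands on a block.
- bracket_right_rib (a point): Middle of the top edge of the bracket's upright rib (bracket frame 0, 0, 36 mm). The rib is 70 mm long in x and 12 mm thick in y, stands 30 mm up from the bar along its middle line, and is the place to grip.
- bracket_left_foot (a point): Centre of the left-hand bracket's foot: x = +35, y = +36, z = +3 mm in the bracket's frame.
- tray_left_foot (a point): Where the foot's centre belongs in the left-hand tray: x = +35, y = +36, z = +21 mm in the tray's frame.
- bracket_right_foot (a point): Centre of the right-hand bracket's foot: x = +35, y = -36, z = +3 mm in the bracket's frame.
- tray_right_foot (a point): Where the foot's centre belongs in the right-hand tray: x = +35, y = -36, z = +21 mm in the tray's frame.
- lamp: Bystander: brass spirit lamp, 56 mm wide, 62 mm high, among the parts in the middle; origin under its centre.
- flask_a: Bystander: amber conical flask with white cap, 76 mm wide, 123 mm high; origin under its centre.
- flask_b: Bystander: amber conical flask with white cap, 76 mm wide, 123 mm high; origin under its centre.
- dishes: Bystander: stack of Petri dishes, 90 mm wide, 34 mm high; origin under its centre.
- wrench: Bystander: flat wrench 150 mm long lying on the bench.
- jar: Bystander: small amber jar, 44 mm wide, 50 mm high; origin under its centre.
- wash_bottle: Bystander: white bottle, 60 mm wide, 150 mm high; origin under its centre.
- carton: Bystander: small carton 55 by 85 by 22 mm; origin under its centre.
Mind the look-alikes: they are no part of the job. What is shaped like the plate_b but blue or turquoise is not meant. Leave any yellow look-alike of the bracket_left alone.

How it is judged:
By the outcome, as a careful person would: the job done as asked, in the order asked, and still so for the second after the job is handed in, with the robot touching nothing.
It also fails if it takes over 72 s, if anything falls off the work surface, if the arm or the gripper's body presses on something with over 40 N, if the wrist force passes 120 N, or if a joint passes its speed limit or range.

### The arm

A 6-joint arm with a two-finger parallel gripper is mounted at the origin on the work surface. World frame = base frame: x ahead of the robot, y to its left, z up, the work surface at z = 0. Lengths are in m, angles in rad, forces in N, time in s.
With the tool pointing down it reaches from about 0.3 to 0.775 m from the base axis. Payload 14.6 kg.
Tool frame: the origin (TCP) lies midway between the tips of the shut fingers; the grasp point (between the pads) lies 19 mm behind it; x points along the fingers, y is the direction in which the jaws open and shut, and the axes are right-handed (so a half turn about x gives the same grasp; the last joint's range is limited). The gripper opens to 94 mm and grips with 3 to 60 N. Pads are 16 mm wide; open, the fingers measure 119 mm over their backs; the gripper's body (75 mm by 177 mm) begins 78 mm behind the grasp point.
Start: joints at [-1.188, 0.3, 1.521, -0, 1.321, -0.067], TCP at [0.239, -0.495, 0.205] pointing down, gripper open.
Joint ranges: [-3.03, 3.03], [-0.79, 2.21], [0.23, 2.52], [-1.04, 4.18], [0, 3.07], [-2.55, 2.55]. Speed limits (rad/s): [2.22, 2.22, 2.57, 3.14, 3.14, 3.14].

### API

Orientations are given as a rotation vector (axis times angle).
In Python, from cell import robot gives the robot as it stands. The module is installed in compiled form; this text tells all that it offers.
- The arm moves only by the shell command python3 -m jog 'ROWS' [FORCE]. ROWS is a JSON object of lists of equal length, an entry for each row: "xyz": the shift along the tool's x, y, z in mm, a list of three; "roll": the turn about the tool's x in degrees; "fingers": the opening, from 0 (shut) to 1 (fully open). A call has 1 to 12 rows; each row is the pose to reach, as a shift and turn from the pose commanded when the call began, along the tool's axes at that moment; what a row does not reach only later rows make up. A row lasts 1/12 s, in which the tool goes at most 41.7 mm and 7.16 degrees, less where a joint would pass 70% of its speed; a pose out of reach is approached as far as the arm can. A call with a gripper value outside its range is refused whole. The fingers move at their own pace and stop on an object; FORCE is the grip in N (left out, the last holds). Time passes only in rows, so rows that repeat a pose let the fingers close. It gives the time, the measured TCP pose, the force and the opening at its end, in the units of the state.
- robot.observe(): the state, without advancing time (a new reading comes with each control period).
- robot.snapshot(name): name is "side" or "top" or "wrist"; returns a dict with "img" (420x560x3 uint8, blue, green, red), "vfov" (degrees; the focal length in pixels is half the picture's height over the tangent of half this angle, whatever the lens; pixels are square), "cx", "cy" (the principal point, pixels), "rvec" (rotation vector, rad) and "tvec" (3), from world to camera coordinates, as OpenCV has them; the wrist camera has in their place "mount" (4x4, takes a point from camera to tool coordinates, whose origin is the TCP and whose axes are the tool frame's). Camera axes: x right, y down, z forward; pixel columns grow to the right and rows downward; lengths in m; the calibration is good to about 2 mm. A picture is of the moment at which its call begins: read the wrist's pose just before it. There is no depth.
- robot.sign_off(): hands the job in, once; it reports no verdict.
Trained networks look in a picture, given as the dict that the camera call returned (one of the last four; its "shot" number tells which), for a name from the list of things; names that differ only in an ending like _2 or _b are one class to them, and where a whole thing is asked for, a point or a joint stands for the part that bears it (a point fixed in the world has none). Each returns a list of dicts, best first, with "score" (0 to 1); they miss things now and then, are a little off and sometimes report something else, mostly with a low value. They report only what shows in the picture. A call takes as long as a camera call. They do not tell look-alikes from the thing itself.
- robot.look_for(picture, query): "centre" ([x, y, z] in m, in world coordinates, good to about 4 mm: the middle of the surface that is visible of it).
- robot.mark_of(picture, query): "centre" ([x, y, z] in m, in world coordinates, good to about 4 mm: a listed point, or the origin of a listed thing).
The state is a dict: "clock": time; "joint_positions": joint angles; "joint_velocities": joint speeds; "effort": joint torques, N m; "tcp_pos": TCP position; "ee_rot": TCP orientation; "ft_force": force on the tool from outside, world axes, zero at the start; "ft_torque": the same for the moment, N m; "finger_gap": finger opening in m.
Only numpy, scipy, OpenCV 4.12 (cv2) and the standard library are available. Lean on these libraries where they do the work, as an engineer would, in place of code of your own. Each camera call takes 0.05 s, during which the arm holds its last target. There are 200 camera calls.

## Working session

There is one attempt and no reset: what is moved stays moved. The work goes in short steps, Python scripts to look and compute and a shell command to move; the robot and the scene stay as the last step left them, time stands still between calls to the robot, and variables do not carry over. Pictures are saved under pics/ and viewed, about 8 in all and at most 12, crops included, and the job is handed in when it is done.

```bash
mkdir -p pics; cat > h.py <<'E'
import numpy as np, cv2
from cell import robot
from scipy.spatial.transform import Rotation as R
def cam(s,tcp=None,rv=None):
    f=s["img"].shape[0]/2/np.tan(np.radians(s["vfov"])/2)
    K=np.array([[f,0,s["cx"]],[0,f,s["cy"]],[0,0,1]])
    if "mount" in s:
        T=np.eye(4);T[:3,:3]=R.from_rotvec(rv).as_matrix();T[:3,3]=tcp
        M=np.linalg.inv(T@np.array(s["mount"]))
        return K,M[:3,:3],M[:3,3]
    return K,R.from_rotvec(np.ravel(s["rvec"])).as_matrix(),np.ravel(s["tvec"])
def shot(n):
    o=robot.observe(); s=robot.snapshot(n)
    return s,cam(s,np.array(o["tcp_pos"]),np.array(o["ee_rot"]))
def proj(C,P):
    K,Rm,t=C; p=(np.atleast_2d(P)@Rm.T+t)@K.T; return p[:,:2]/p[:,2:]
def back(C,uv,z):
    K,Rm,t=C; uv=np.atleast_2d(uv); d=np.c_[uv,np.ones(len(uv))]@np.linalg.inv(K).T@Rm; o=-Rm.T@t
    return o+d*((z-o[2])/d[:,2])[:,None]
E
python3 - <<'E'
from h import *
o=robot.observe(); print(o)
for n in("top","side"):
    s,C=shot(n); cv2.imwrite(f"pics/{n}0.png",cv2.resize(s["img"],(800,600),interpolation=cv2.INTER_CUBIC))
    print(n,s["vfov"],-C[1].T@C[2])
    np.savez(f"{n}0.npz",img=s["img"],K=C[0],R=C[1],t=C[2])
    for q in ["tray_left","tray_right","tray_left_pocket","tray_right_pocket","tray_left_foot","tray_right_foot","bracket_left","bracket_right","bracket_left_rib","bracket_right_rib","bracket_left_foot","bracket_right_foot","plate_a","lamp"]:
        print(q,[(np.round(d["centre"],3).tolist(),round(d["score"],2),np.round(proj(C,d["centre"])[0]*800/560).tolist()) for d in robot.mark_of(s,q)[:4]])
E
```

```text
{'clock': 0.0, 'joint_positions': array([-1.18760465e+00,  3.00504670e-01,  1.52158174e+00, -1.57831724e-05,
        1.32069060e+00, -6.66305068e-02]), 'joint_velocities': array([ 0.00032273, -0.00106548,  0.00092631, -0.00131563, -0.00122729,
       -0.00186888]), 'effort': array([ 3.03469724e-04, -5.31807554e+01, -3.52737808e+01,  7.08454801e-02,
        2.44062074e-02, -9.88723309e-05]), 'tcp_pos': array([ 0.23902341, -0.49505552,  0.20486763]), 'ee_rot': array([ 1.97209644,  0.45241126, -1.97250468]), 'ft_force': array([ 0.59250086, -0.26461723,  0.35517599]), 'ft_torque': array([-0.03264647, -0.00037722,  0.03422867]), 'finger_gap': 0.09396911300248786}
top 47.75096904937996 [0.27614761 0.04350689 1.38261069]
tray_left [([0.442, -0.359, 0.003], 0.75, [604.0, 338.0]), ([0.642, -0.108, 0.039], 0.45, [482.0, 238.0])]
tray_right []
tray_left_pocket [([0.439, -0.359, 0.008], 0.96, [604.0, 339.0])]
tray_right_pocket [([0.518, 0.345, 0.004], 0.66, [261.0, 299.0])]
tray_left_foot [([0.462, -0.32, 0.021], 0.76, [587.0, 327.0])]
tray_right_foot [([0.549, 0.306, 0.025], 0.81, [279.0, 282.0
[... 2391 characters left out ...]
124, 0.034], 0.84, [292.0, 300.0]), ([0.642, 0.122, 0.007], 0.71, [296.0, 312.0]), ([0.689, 0.11, 0.004], 0.24, [284.0, 298.0])]
bracket_left_foot [([0.661, -0.054, 0.004], 0.88, [355.0, 266.0]), ([0.244, -0.374, -0.001], 0.62, [617.0, 283.0]), ([0.614, -0.437, 0.002], 0.52, [485.0, 202.0])]
bracket_right_foot [([0.69, 0.108, 0.008], 0.73, [285.0, 296.0]), ([0.366, -0.006, 0.001], 0.69, [456.0, 350.0])]
plate_a [([0.347, 0.37, -0.005], 0.81, [302.0, 497.0]), ([0.465, 0.13, 0.0], 0.74, [361.0, 363.0]), ([0.452, -0.091, 0.001], 0.72, [447.0, 304.0]), ([0.464, 0.5, 0.002], 0.66, [175.0, 505.0])]
lamp [([0.566, 0.013, -0.002], 0.91, [366.0, 305.0]), ([0.443, -0.358, 0.01], 0.37, [529.0, 243.0])]
```

View pics/top0.png

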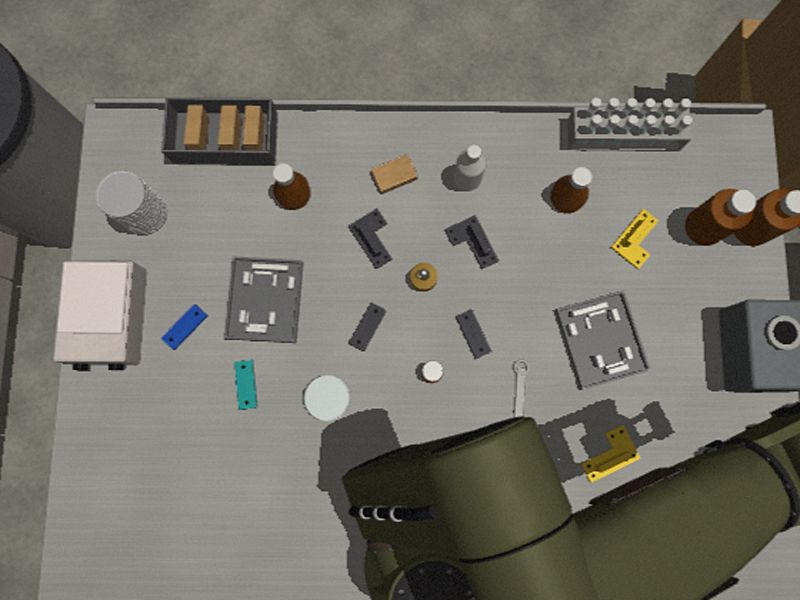

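View pics/side0.png

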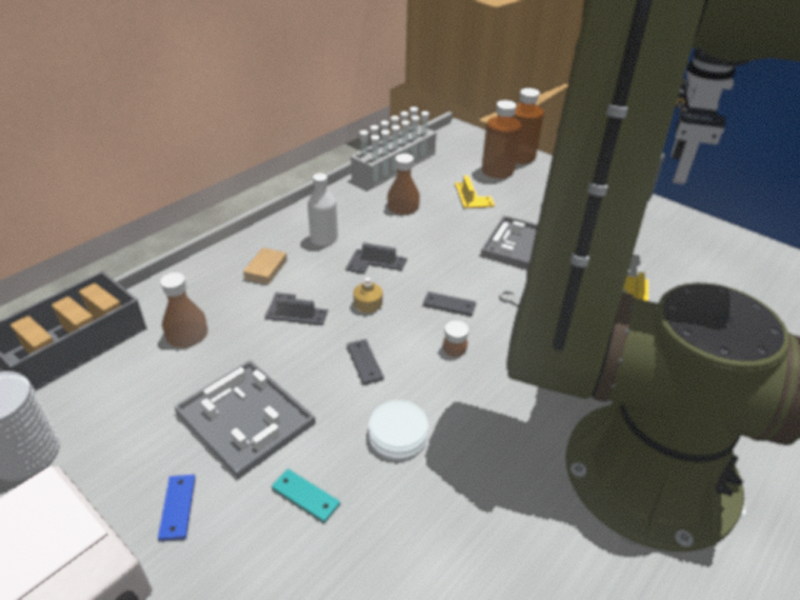

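The top picture shows the two dark plates at (367,327) and (473,334), the dark brackets at (372,238) (right-hand) and (472,240) (left-hand), and the trays at (263,299) (right) and (603,339) (left). The lamp stands at (424,277). The yellow, blue and turquoise pieces are the look-alikes, and the side view agrees. Next I'll fit outlines for yaw and position.

```bash
cat > fit.py <<'E'
from h import *
from scipy.optimize import minimize
def box(x0,x1,y0,y1,z0,z1): return np.array([[x,y,z] for x in(x0,x1) for y in(y0,y1) for z in(z0,z1)])/1e3
def brk(s): # s=+1 left
    return [box(-55,55,-20,20,0,6),box(15,55,*sorted((s*20,s*52)),0,6),box(-35,35,-6,6,6,36)]
PART={"plate":[box(-48,48,-18,18,0,10)],"bl":brk(1),"br":brk(-1),
 "tl":[box(-85,85,-66,78,0,18)],"tr":[box(-85,85,-78,66,0,18)]}
U=4
def place(P,p,z): 
    c,s=np.cos(p[2]),np.sin(p[2]); return P@np.array([[c,s,0],[-s,c,0],[0,0,1]])+[p[0],p[1],z]
def sil(C,name,p,z,shape):
    m=np.zeros((shape[0]*U,shape[1]*U),np.uint8)
    for b in PART[name]:
        q=(proj(C,place(b,p,z))+.5)*U
        cv2.fillConvexPoly(m,cv2.convexHull(np.round(q).astype(np.int32)),1)
    return m
def fit(img,C,name,p0,z=0,thr=80,fill=False):
    g=cv2.resize(img.max(2),None,fx=U,fy=U,interpolation=cv2.INTER_LINEAR)
    s0=sil(C,name,p0,z,img.shape); roi=cv2.dilate(s0,np.ones((81,81)))
    d=((g<thr)&(roi>0)).astype(np.uint8)
    n,l,st,_=cv2.connectedComponentsWithStats(d)
    k=1+np.argmax([np.sum((l==i)&(s0>0)) if st[i,4]>200 else 0 for i in range(1,n)])
    d=(l==k).astype(np.uint8)
    if fill:
        c,_=cv2.findContours(d,cv2.RETR_EXTERNAL,cv2.CHAIN_APPROX_NONE); cv2.drawContours(d,c,-1,1,-1)
    def cost(v):
        m=sil(C,name,[v[0]/100,v[1]/100,v[2]/10],z,img.shape); return 1-(m&d).sum()/max(1,(m|d).sum())
    best=None
    for dy in(-.25,0,.25):
        x0=np.array([p0[0]*100,p0[1]*100,(p0[2]+dy)*10])
        r=minimize(cost,x0,method="Nelder-Mead",options=dict(initial_simplex=x0+np.array([[0,0,0],[1,0,0],[0,1,0],[0,0,1.5]]),xatol=.01,fatol=1e-4))
        if best is None or r.fun<best.fun: best=r
    p=best.x/[100,100,10]
    return p,1-best.fun
def draw(im,C,name,p,z=0,k=1):
    for b in PART[name]:
        q=proj(C,place(b,p,z))*k; cv2.polylines(im,[cv2.convexHull(np.round(q).astype(np.int32))],True,(0,255,255),1)
E
python3 - <<'E'
from fit import *
a=np.load("top0.npz"); img=a["img"]; C=(a["K"],a["R"],a["t"])
big=cv2.resize(img,(1120,840),interpolation=cv2.INTER_CUBIC)
for u,v in [(257,229),(248,245),(331,234),(185,215),(422,240),(270,229),(240,229)]: print((u,v),img[v,u])
for n,nm,p0,thr,fl in [("plateR","plate",(.463,.128,-.5),85,0),("plateL","plate",(.449,-.09,.4),85,0),("bl","bl",(.643,-.105,.5),85,0),("br","br",(.643,.123,.45),85,0),("tl","tl",(.442,-.359,.3),115,1),("tr","tr",(.514,.345,-.05),115,1)]:
    p,i=fit(img,C,nm,p0,0,thr,fl); print(n,np.round(p,4),"iou",round(i,3)); draw(big,C,nm,p,0,2)
cv2.imwrite("pics/fit0.png",big[260:800,280:1000])
E
```

```text
(257, 229) [69 66 66]
(248, 245) [146 152 154]
(331, 234) [67 64 63]
(185, 215) [ 96  99 100]
(422, 240) [114 115 118]
(270, 229) [140 147 148]
(240, 229) [146 153 153]
plateR [ 0.4622  0.128  -0.4786] iou 0.922
plateL [ 0.4493 -0.0886  0.4364] iou 0.914
bl [ 0.6439 -0.1015  0.4551] iou 0.934
br [0.6401 0.1256 0.5882] iou 0.933
tl [ 0.4411 -0.3538  0.2722] iou 0.217
tr [ 0.5164  0.3457 -0.0491] iou 0.987
```

View pics/fit0.png

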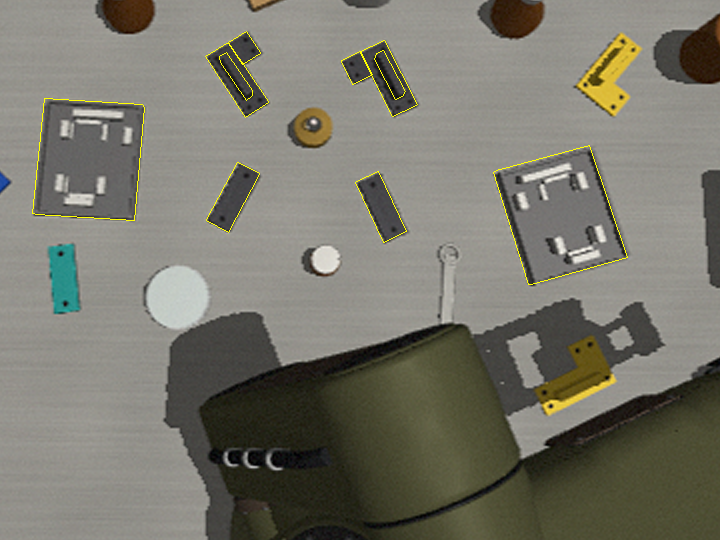

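The outlines match the brackets' hands, and the tray overlays look good. The left tray needs a different threshold, so I'll refit it and work out the first moves.

```bash
cat > go.py <<'E'
from h import *
def go(wps):
    o=robot.observe(); p=np.array(o["tcp_pos"]); Rm=R.from_rotvec(o["ee_rot"]).as_matrix()
    print("t",round(o["clock"],2),"tcp",np.round(p,4),"xaxis",np.round(Rm[:,0],3),"y",np.round(Rm[:,1],3),"j1,j6",o["joint_positions"][[0,5]].round(2),"gap",round(o["finger_gap"],4),"F",np.round(o["ft_force"],1))
    for x,y,z,yaw in wps: # yaw: of the part's x axis; jaws along part's y
        d=(np.array([x,y,z])-p)@Rm*1e3
        t=np.array([-np.sin(yaw),np.cos(yaw),0])@Rm
        r=np.degrees(np.arctan2(t[2],t[1])); r=(r+90)%180-90
        print("  shift",np.round(d,1),"roll",round(r,1),"(or +-180)")
E
python3 - <<'E'
from fit import *; from go import go
a=np.load("top0.npz"); img=a["img"]; C=(a["K"],a["R"],a["t"])
for t in (125,130,135): print(t,fit(img,C,"tl",(.441,-.354,.27),0,t,1))
go([(.4493,-.0886,.12,.4364),(.4493,-.0886,.002,.4364)])
E
```

```text
125 (array([ 0.44078655, -0.35507684,  0.28073323]), np.float64(0.970298833819242))
130 (array([ 0.44076651, -0.3555546 ,  0.27674202]), np.float64(0.9684110983682421))
135 (array([ 0.44018832, -0.35430149,  0.28662383]), np.float64(0.9632415865623818))
t 1.5 tcp [ 0.2391 -0.4953  0.2054] xaxis [-0.  0. -1.] y [ 0.435 -0.901 -0.   ] j1,j6 [-1.19 -0.07] gap 0.094 F [-0.8  0.3  0.1]
  shift [  85.4 -274.8 -366.1] roll 0.8 (or +-180)
  shift [ 203.4 -274.8 -366.1] roll 0.8 (or +-180)
```

```bash
python3 -m jog '{"xyz":[[0,-25,-33],[5,-50,-66],[10,-75,-100],[20,-103,-137],[30,-130,-173],[40,-160,-213],[50,-190,-253],[60,-215,-286],[70,-240,-320],[80,-262,-349],[85,-275,-366],[85,-275,-366]],"roll":[0,0,0,1,1,1,1,1,1,1,1,1],"fingers":[0.7,0.7,0.7,0.7,0.7,0.7,0.7,0.7,0.7,0.7,0.7,0.7]}' 30
python3 - <<'E'
from fit import *; from go import go
s,C=shot("wrist"); im=s["img"]; print(s["vfov"],np.round(-C[1].T@C[2],3))
p,i=fit(im,C,"plate",(.4493,-.0886,.4364),0,85); print(p,i)
draw(im,C,"plate",p); cv2.imwrite("pics/w1.png",im)
go([(.4493,-.0886,.002,.4364),(p[0],p[1],.002,p[2])])
E
```

```text
clock: 2.5
tcp_pos: [0.4501, -0.0843, 0.1192]
ee_rot: [1.98, 0.44, -1.982]
ft_force: [-0.3, -0.9, 0.1]
finger_gap: 0.0659
58.00542129969965 [ 0.523 -0.051  0.299]
[ 0.4562702  -0.08616994  0.43072701] 0.8052577659068457
t 2.55 tcp [ 0.4499 -0.0852  0.1194] xaxis [-0.001  0.001 -1.   ] y [ 0.423 -0.906 -0.001] j1,j6 [-0.27  0.87] gap 0.0658 F [ 0.2  1.  -0.6]
  shift [117.4   2.9   1.9] roll -0.0 (or +-180)
  shift [117.4   3.7  -5.4] roll 0.3 (or +-180)
```

View pics/w1.png

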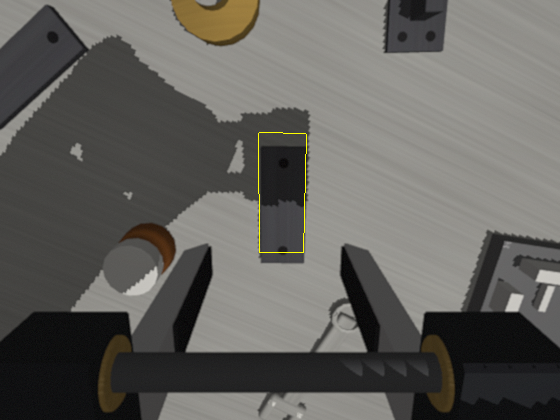

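The wrist view shows the plate at u 258–306, v 147–262 (screw holes at (283,163) and (283,250)). The shadow upset the fit, so I'll check the top-camera pose against those pixels instead.

```bash
python3 - <<'E'
from fit import *; from go import go
s,C=shot("wrist")
m=(back(C,[[283,163],[283,250]],.01)); print(m, m.mean(0), np.arctan2(*(m[0]-m[1])[[1,0]]))
print(back(C,[[282,147],[281,262]],.01))
print(proj(C,place(PART["plate"][0],(.4493,-.0886,.4364),0)).round())
E
```

```text
[[ 0.47977678 -0.07705488  0.01      ]
 [ 0.41443704 -0.10788006  0.01      ]] [ 0.44710691 -0.09246747  0.01      ] 0.4408077710789608
[[ 0.49056535 -0.07112316  0.01      ]
 [ 0.40400805 -0.11096119  0.01      ]]
[[301. 254.]
 [301. 259.]
 [259. 254.]
 [258. 259.]
 [303. 141.]
 [304. 143.]
 [257. 141.]
 [256. 143.]]
```

```bash
python3 -c "
from go import go; go([(.448,-.0907,.002,.438)])"
```

```text
t 2.6 tcp [ 0.4494 -0.0871  0.12  ] xaxis [-0.001  0.    -1.   ] y [ 0.422 -0.907 -0.001] j1,j6 [-0.27  0.86] gap 0.0662 F [-0.3  0.2 -0.3]
  shift [118.    2.7   2.7] roll -0.1 (or +-180)
```

```bash
python3 -m jog '{"xyz":[[35,1,2],[70,1,2],[95,1,2],[110,1,2],[117,1,2],[117,1,2],[117,1,2],[117,1,2],[117,1,2],[117,1,2],[100,1,2],[60,1,2]],"roll":[0,0,0,0,0,0,0,0,0,0,0,0],"fingers":[0.7,0.7,0.7,0.7,0.7,0.7,0.2,0.2,0.2,0.2,0.2,0.2]}' 35
python3 - <<'E'
from go import go
go([(.4407,-.355,.12,.278),(.4407,-.355,.02,.278)])
E
```

```text
clock: 3.6
tcp_pos: [0.4456, -0.0897, 0.0582]
ee_rot: [1.978, 0.439, -1.99]
ft_force: [-0.6, -0.6, -0.1]
finger_gap: 0.0292
t 3.6 tcp [ 0.4456 -0.0897  0.0582] xaxis [-0.006  0.002 -1.   ] y [ 0.419 -0.908 -0.004] j1,j6 [-0.28  0.86] gap 0.0292 F [-0.6 -0.6 -0.1]
  shift [-62.2 238.6 115.9] roll 8.8 (or +-180)
  shift [ 37.8 239.  115.4] roll 8.8 (or +-180)
```

```bash
python3 -m jog '{"xyz":[[-30,0,0],[-60,0,0],[-60,0,0],[-60,0,0]],"roll":[0,0,0,0],"fingers":[0.7,0.7,0.7,0.7]}' 35
python3 - <<'E'
from fit import *
s,C=shot("wrist"); im=s["img"].copy(); print(robot.observe()["tcp_pos"])
draw(im,C,"plate",(.448,-.0907,.438)); cv2.imwrite("pics/w2.png",im)
print([(d["centre"],d["score"]) for d in robot.mark_of(s,"plate_a")[:3]])
E
```

```text
clock: 3.93
tcp_pos: [0.4485, -0.0904, 0.1219]
ee_rot: [1.985, 0.434, -1.978]
ft_force: [-0.5, 0.9, -0.2]
finger_gap: 0.0522
[ 0.44771885 -0.09021119  0.12051527]
[([0.4614, 0.1243, 0.0062], 0.61), ([0.4397, -0.3576, 0.0061], 0.51)]
```

View pics/w2.png

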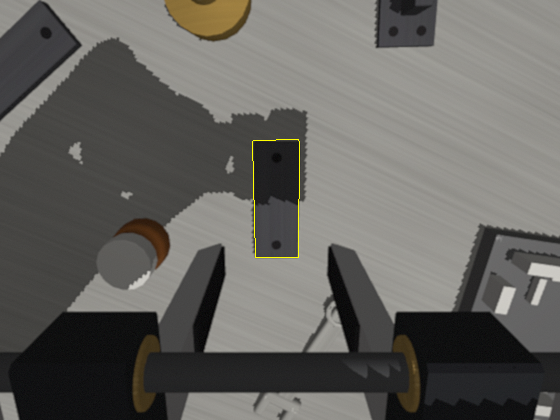

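The plate is unmoved: the overlay at (276,200) matches it exactly. I closed too late in that call, so I'll repeat with the fingers pre-narrowed and more time to close.

```bash
python3 -m jog '{"xyz":[[35,0,0],[70,0,0],[95,0,0],[110,0,0],[117.5,0,0],[117.5,0,0],[117.5,0,0],[117.5,0,0],[117.5,0,0],[117.5,0,0],[117.5,0,0],[100,0,0]],"roll":[0,0,0,0,0,0,0,0,0,0,0,0],"fingers":[0.55,0.55,0.55,0.55,0.55,0.2,0.2,0.2,0.2,0.2,0.2,0.2]}' 35
python3 - <<'E'
from go import go
go([(.4407,-.355,.12,.278),(.4407,-.355,.02,.278)])
E
```

```text
clock: 5.03
tcp_pos: [0.4461, -0.0898, 0.0184]
ee_rot: [1.979, 0.438, -1.987]
ft_force: [-0.2, -0.3, -3.9]
finger_gap: 0.0356
t 5.03 tcp [ 0.4461 -0.0898  0.0184] xaxis [-0.004  0.001 -1.   ] y [ 0.419 -0.908 -0.003] j1,j6 [-0.28  0.86] gap 0.0356 F [-0.2 -0.3 -3.9]
  shift [-101.9  238.2  116.4] roll 8.8 (or +-180)
  shift [ -1.9 238.5 116.1] roll 8.8 (or +-180)
```

```bash
python3 -m jog '{"xyz":[[-30,0,0],[-60,0,0],[-90,25,12],[-115,60,30],[-130,95,47],[-130,130,65],[-130,165,82],[-130,195,97],[-130,220,109],[-130,235,117],[-130,237,118],[-130,237,118]],"roll":[0,0,0,2,4,5,6,7,8,9,9,9],"fingers":[0.2,0.2,0.2,0.2,0.2,0.2,0.2,0.2,0.2,0.2,0.2,0.2]}' 35
python3 - <<'E'
from fit import *; from go import go
for i in range(4): s,C=shot("wrist")
im=s["img"].copy(); np.savez("w3.npz",img=im,K=C[0],R=C[1],t=C[2])
draw(im,C,"tl",(.4407,-.355,.278)); cv2.imwrite("pics/w3.png",im)
for q in("tray_left","tray_left_pocket","tray_left_nest","tray_left_foot"): print(q,[(np.round(d["centre"],4),round(d["score"],2)) for d in robot.mark_of(s,q)[:2]])
go([(.4407,-.355,.02,.278)])
E
```

```text
clock: 6.03
tcp_pos: [0.4395, -0.3553, 0.1499]
ee_rot: [2.074, 0.287, -2.076]
ft_force: [-0.3, 0.4, -4.2]
finger_gap: 0.035
tray_left []
tray_left_pocket []
tray_left_nest []
tray_left_foot [(array([ 0.4625, -0.3158,  0.0235]), 0.63)]
t 6.43 tcp [ 0.4401 -0.3544  0.1506] xaxis [ 0. -0. -1.] y [ 0.273 -0.962  0.   ] j1,j6 [-0.74  0.55] gap 0.0353 F [-0.3  0.4 -2.7]
  shift [130.6   0.7  -0.4] roll -0.1 (or +-180)
```

View pics/w3.png

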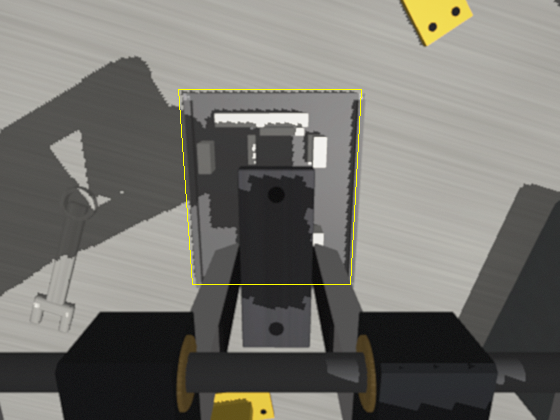

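```bash
python3 - <<'E'
from fit import *
a=np.load("w3.npz"); g=a["img"].max(2); C=(a["K"],a["R"],a["t"])
print("top",g[82:100,330],g[82:100,230]); print("right",g[150,345:372],g[230,340:365]); print("left",g[120,174:196],g[215,180:200])
P=lambda z:proj(C,place(np.array([[.085,-.066,z],[.085,.078,z],[-.085,-.066,z],[-.085,.078,z]]),(.4407,-.355,.278),0)).round(1).tolist()
print(P(.018),P(0))
h=back(C,[[276,195],[276,329]],.1585); print(h,h.mean(0),np.arctan2(*(h[0]-h[1])[[1,0]]))
E
```

```text
top [173 172 171 171 173 174 172 170 169 160 125 127 139 143 141 140 141 142] [175 172 172 171 171 173 173 176 178 169 128 108 121 126 126 127 126 126]
right [143 142 144 141 121  85  59  54  53  47  73 120 143 145 144 143 148 165
 175 177 177 177 178 177 178 178 177] [130 132 130 132 134 128  97  64  54  46  56  93 122 131 133 130 134 160
 176 178 175 177 177 177 178]
left [84 84 84 84 83 82 84 84 82 84 76 64 59 57 58 55 55 51 46 49 55 58] [175 175 174 176 176 178 178 180 183 176 150 124 117 118 120 119 107  81
  68  92]
[[361.0, 89.1], [178.5, 89.5], [349.8, 283.8], [192.2, 284.1]] [[356.4, 89.5], [183.8, 89.9], [346.3, 274.9], [196.2, 275.1]]
[[ 0.47426083 -0.34431274  0.1585    ]
 [ 0.40476331 -0.36398175  0.1585    ]] [ 0.43951207 -0.35414725  0.1585    ] 0.27580466156297184
```

Wrist edges put the left tray about 2–3 mm off the top-camera fit, the same bias seen for the plate, so its pose is about (0.4395, -0.358, 0.278). Lowering there.

```bash
python3 -m jog '{"xyz":[[25,3,1],[60,3,1],[90,3,1],[112,3,1],[124,3,1],[130,3,1],[134,3,1],[137,3,1],[139,3,1],[140,3,1],[140,3,1],[140,3,1]],"roll":[0,0,0,0,0,0,0,0,0,0,0,0],"fingers":[0.2,0.2,0.2,0.2,0.2,0.2,0.2,0.2,0.2,0.2,0.2,0.2]}' 35
python3 -c "
from go import go; go([(.440,-.3577,.0105,.278)])"
```

```text
clock: 7.43
tcp_pos: [0.44, -0.3582, 0.011]
ee_rot: [2.074, 0.287, -2.073]
ft_force: [0.2, 0.8, -2.9]
finger_gap: 0.0356
t 7.43 tcp [ 0.44   -0.3582  0.011 ] xaxis [ 0.001 -0.001 -1.   ] y [ 0.272 -0.962  0.001] j1,j6 [-0.75  0.55] gap 0.0356 F [ 0.2  0.8 -2.9]
  shift [ 0.5 -0.5 -0.2] roll -0.2 (or +-180)
```

```bash
python3 -m jog '{"xyz":[[0.5,0,0],[1,0,0],[1.5,0,0],[1.5,0,0]],"roll":[0,0,0,0],"fingers":[0.2,0.2,0.2,0.2]}' 35
```

```text
clock: 7.77
tcp_pos: [0.44, -0.3583, 0.0107]
ee_rot: [2.074, 0.287, -2.073]
ft_force: [-6.2, 5.6, 17.0]
finger_gap: 0.0354
```

```bash
python3 -m jog '{"xyz":[[-1,0,0],[-1,0,0],[-1,0,0],[-1,0,0],[-1,0,0],[-20,0,0],[-55,0,0],[-95,0,0],[-130,0,-10],[-150,0,-40],[-150,0,-70],[-150,0,-70]],"roll":[0,0,0,0,0,0,0,0,0,0,0,0],"fingers":[0.6,0.6,0.6,0.6,0.6,0.6,0.6,0.6,0.6,0.6,0.6,0.6]}' 35
python3 - <<'E'
from fit import *; from go import go
for i in range(3): s,C=shot("wrist")
im=s["img"].copy(); np.savez("w4.npz",img=im,K=C[0],R=C[1],t=C[2])
draw(im,C,"tl",(.4395,-.358,.278)); draw(im,C,"plate",(.4395,-.358,.278),.008); cv2.imwrite("pics/w4.png",im)
go([(.461,.126,.12,-.4786)])
E
```

```text
clock: 8.77
tcp_pos: [0.5109, -0.3377, 0.1603]
ee_rot: [2.075, 0.287, -2.069]
ft_force: [0.2, -0.2, -0.8]
finger_gap: 0.0562
t 8.92 tcp [ 0.5067 -0.3388  0.1582] xaxis [-0.001  0.001 -1.   ] y [ 0.272 -0.962 -0.001] j1,j6 [-0.65  0.65] gap 0.0563 F [-0.5 -0.   0.1]
  shift [  38.6 -459.7  -82.6] roll 43.2 (or +-180)
```

View pics/w4.png

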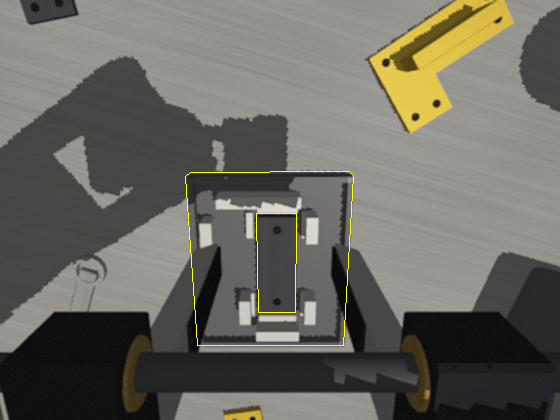

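The plate lies in the left pocket, within the overlay at (276,263), and the corrected tray pose fits. Next is the left-hand bracket.

```bash
python3 -m jog '{"xyz":[[0,-25,-26],[0,-52,-53],[0,-79,-80],[5,-106,-108],[15,-133,-136],[25,-158,-162],[35,-178,-182],[39,-187,-192],[39,-189.5,-194],[39,-189.5,-194],[39,-189.5,-194],[39,-189.5,-194]],"roll":[0,-2,-4,-6,-8,-10,-10,-10,-10,-10,-10,-10],"fingers":[0.45,0.45,0.45,0.45,0.45,0.45,0.45,0.45,0.45,0.45,0.45,0.45]}' 35
python3 - <<'E'
from fit import *; from go import go
for i in range(4): s,C=shot("wrist")
im=s["img"].copy(); np.savez("w5.npz",img=im,K=C[0],R=C[1],t=C[2])
draw(im,C,"bl",(.6425,-.1038,.455)); cv2.imwrite("pics/w5.png",im)
for q in("bracket_left_rib","bracket_left_foot","bracket_left"): print(q,[(np.round(d["centre"],4),round(d["score"],2)) for d in robot.mark_of(s,q)[:2]])
go([(.6425,-.1038,.01,.455)])
E
```

```text
clock: 9.92
tcp_pos: [0.6419, -0.1057, 0.1206]
ee_rot: [1.973, 0.449, -1.972]
ft_force: [0.6, 0.0, 1.2]
finger_gap: 0.0419
bracket_left_rib [(array([ 0.6406, -0.1024,  0.0345]), 0.91), (array([ 0.7437, -0.293 , -0.0012]), 0.33)]
bracket_left_foot [(array([ 0.6629, -0.0566,  0.007 ]), 0.91)]
bracket_left [(array([ 0.6466, -0.1041, -0.0023]), 0.55)]
t 10.27 tcp [ 0.6423 -0.1042  0.12  ] xaxis [ 0. -0. -1.] y [ 0.434 -0.901  0.   ] j1,j6 [-0.22  0.9 ] gap 0.0423 F [0.2 0.4 0.2]
  shift [110.   -0.3  -0.4] roll -0.3 (or +-180)
```

View pics/w5.png

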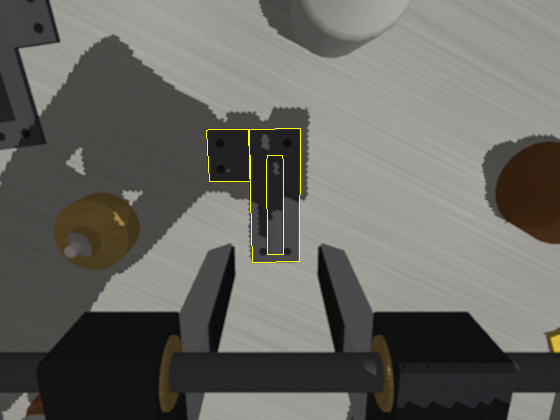

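The bracket matches the overlay at (275,195), with its foot on the left (+y) side. Gripping the rib.

```bash
python3 -m jog '{"xyz":[[35,0,0],[70,0,0],[95,0,0],[107,0,0],[109.5,0,0],[109.5,0,0],[109.5,0,0],[109.5,0,0],[109.5,0,0],[109.5,0,0],[109.5,0,0],[100,0,0]],"roll":[0,0,0,0,0,0,0,0,0,0,0,0],"fingers":[0.32,0.32,0.32,0.32,0.32,0.02,0.02,0.02,0.02,0.02,0.02,0.02]}' 45
python3 -c "
from go import go; go([(.4395,-.358,.12,.278)])"
```

```text
clock: 11.27
tcp_pos: [0.6417, -0.1038, 0.0195]
ee_rot: [1.971, 0.452, -1.973]
ft_force: [0.1, -0.5, -4.6]
finger_gap: 0.0117
t 11.27 tcp [ 0.6417 -0.1038  0.0195] xaxis [-0.001  0.    -1.   ] y [ 0.435 -0.901 -0.001] j1,j6 [-0.22  0.9 ] gap 0.0117 F [ 0.1 -0.5 -4.6]
  shift [-100.3  140.9  292.8] roll 9.8 (or +-180)
```

```bash
python3 -m jog '{"xyz":[[-30,0,0],[-65,5,10],[-95,19,38],[-115,36,74],[-120,53,110],[-120,70,146],[-120,87,182],[-120,104,216],[-120,120,249],[-120,133,276],[-120,140,291],[-120,141,293]],"roll":[0,0,1,2,4,6,8,9,10,10,10,10],"fingers":[0.02,0.02,0.02,0.02,0.02,0.02,0.02,0.02,0.02,0.02,0.02,0.02]}' 45
python3 - <<'E'
from fit import *; from go import go
for i in range(4): s,C=shot("wrist")
o=robot.observe(); t=np.array(o["tcp_pos"])
im=s["img"].copy(); np.savez("w6.npz",img=im,K=C[0],R=C[1],t=C[2])
draw(im,C,"tl",(.4395,-.358,.278)); draw(im,C,"bl",(t[0],t[1],.278),t[2]-.010); cv2.imwrite("pics/w6.png",im)
go([(.4395,-.358,.028,.278)])
E
```

```text
clock: 12.27
tcp_pos: [0.4377, -0.3605, 0.1407]
ee_rot: [2.075, 0.283, -2.076]
ft_force: [0.2, 0.0, -3.4]
finger_gap: 0.0113
t 12.47 tcp [ 0.4403 -0.3576  0.1403] xaxis [ 0.  0. -1.] y [ 0.272 -0.962  0.   ] j1,j6 [-0.75  0.55] gap 0.0115 F [-0.2  0.5 -3.4]
  shift [112.3   0.2   0.9] roll -0.1 (or +-180)
```

View pics/w6.png

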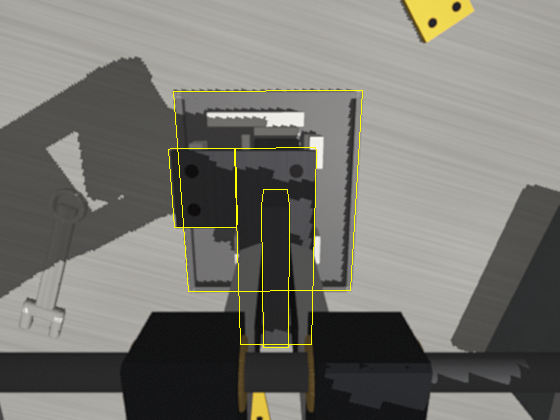

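The held bracket and tray overlays both match, with the foot at (203,188) toward the tray's foot side. Lowering it.

```bash
python3 -m jog '{"xyz":[[25,0,0.5],[50,0,0.5],[72,0,0.5],[86,0,0.5],[94,0,0.5],[100,0,0.5],[104,0,0.5],[107,0,0.5],[109,0,0.5],[110,0,0.5],[110.5,0,0.5],[110.5,0,0.5]],"roll":[0,0,0,0,0,0,0,0,0,0,0,0],"fingers":[0.02,0.02,0.02,0.02,0.02,0.02,0.02,0.02,0.02,0.02,0.02,0.02]}' 45
python3 -m jog '{"xyz":[[0.5,0,0],[1,0,0],[1.5,0,0],[1.5,0,0]],"roll":[0,0,0,0],"fingers":[0.02,0.02,0.02,0.02]}' 45
```

```text
clock: 13.47
tcp_pos: [0.4396, -0.3586, 0.0304]
ee_rot: [2.075, 0.286, -2.073]
ft_force: [-1.5, 2.2, 4.2]
finger_gap: 0.0119
clock: 13.8
tcp_pos: [0.4396, -0.3587, 0.0303]
ee_rot: [2.075, 0.286, -2.073]
ft_force: [-9.2, 8.8, 23.5]
finger_gap: 0.0116
```

```bash
python3 -m jog '{"xyz":[[-0.5,0,0],[-0.5,0,0],[-0.5,0,0],[-0.5,0,0],[-0.5,0,0],[-25,0,0],[-60,0,0],[-95,0,0],[-115,-5,-15],[-120,-15,-45],[-120,-20,-70],[-120,-20,-70]],"roll":[0,0,0,0,0,0,0,0,0,0,0,0],"fingers":[0.35,0.35,0.35,0.35,0.35,0.35,0.35,0.35,0.35,0.35,0.35,0.35]}' 45
python3 - <<'E'
from fit import *; from go import go
for i in range(3): s,C=shot("wrist")
im=s["img"].copy(); np.savez("w7.npz",img=im,K=C[0],R=C[1],t=C[2])
draw(im,C,"tl",(.4395,-.358,.278)); draw(im,C,"bl",(.4395,-.358,.278),.018); cv2.imwrite("pics/w7.png",im)
for q in("bracket_left_rib","bracket_left_foot","bracket_left"): print(q,[(np.round(d["centre"],4),round(d["score"],2)) for d in robot.mark_of(s,q)[:2]])
go([(.461,.126,.12,-.4786)])
E
```

```text
clock: 14.8
tcp_pos: [0.5041, -0.3182, 0.1484]
ee_rot: [2.074, 0.289, -2.071]
ft_force: [-0.1, 0.3, -0.3]
finger_gap: 0.033
bracket_left_rib [(array([ 0.4385, -0.3587,  0.0517]), 0.84), (array([ 0.6652, -0.4355,  0.0383]), 0.67)]
bracket_left_foot [(array([ 0.6127, -0.4347,  0.0034]), 0.71), (array([ 0.4631, -0.3151,  0.0207]), 0.6)]
bracket_left [(array([ 0.666 , -0.4336,  0.0022]), 0.95), (array([ 0.443 , -0.3575,  0.021 ]), 0.62)]
t 15.1 tcp [ 0.5005 -0.3207  0.1478] xaxis [-0.  0. -1.] y [ 0.271 -0.963 -0.   ] j1,j6 [-0.63  0.67] gap 0.0331 F [0.1 0.5 0.4]
  shift [  27.9 -440.7  -83. ] roll 43.1 (or +-180)
```

View pics/w7.png

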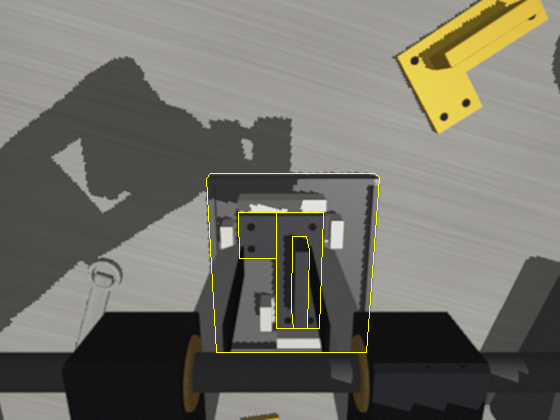

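The left kit is done: bracket and overlay agree at (300,270), inside the blocks. Now the right-hand plate.

```bash
python3 -m jog '{"xyz":[[0,-25,-5],[0,-60,-11],[0,-96,-18],[0,-132,-25],[0,-168,-32],[0,-204,-38],[0,-240,-45],[0,-276,-52],[0,-312,-59],[0,-348,-66],[0,-384,-72],[0,-405,-76]],"roll":[0,0,3,8,13,18,23,28,33,38,42,43],"fingers":[0.55,0.55,0.55,0.55,0.55,0.55,0.55,0.55,0.55,0.55,0.55,0.55]}' 35
python3 -c "
from go import go; go([(.461,.126,.12,-.4786)])"
```

```text
clock: 16.1
tcp_pos: [0.4635, 0.0924, 0.1481]
ee_rot: [-1.954, 0.477, 1.954]
ft_force: [-0.0, -0.5, -0.3]
finger_gap: 0.052
t 16.1 tcp [0.4635 0.0924 0.1481] xaxis [ 0.  0. -1.] y [-0.461 -0.887 -0.   ] j1,j6 [0.12 2.17] gap 0.052 F [-0.  -0.5 -0.3]
  shift [ 28.1 -28.6  17.7] roll -0.0 (or +-180)
```

```bash
python3 -m jog '{"xyz":[[10,-14,9],[20,-26,16],[28,-29,18],[28,-29,18],[28,-29,18]],"roll":[0,0,0,0,0],"fingers":[0.55,0.55,0.55,0.55,0.55]}' 35
python3 - <<'E'
from fit import *; from go import go
for i in range(3): s,C=shot("wrist")
im=s["img"].copy(); np.savez("w8.npz",img=im,K=C[0],R=C[1],t=C[2])
for th in(72,76,80): print(th,*fit(im,C,"plate",(.461,.126,-.4786),0,th))
draw(im,C,"plate",(.461,.126,-.4786)); cv2.imwrite("pics/w8.png",im)
print([(np.round(d["centre"],4),round(d["score"],2)) for d in robot.mark_of(s,"plate_a")[:3]])
go([(.461,.126,.0025,-.4786)])
E
```

```text
clock: 16.52
tcp_pos: [0.4615, 0.1235, 0.1199]
ee_rot: [-1.956, 0.475, 1.957]
ft_force: [0.5, -2.0, 0.9]
finger_gap: 0.0518
72 [ 0.46012305  0.12690971 -0.47834479] 0.7680817216780558
76 [ 0.46016806  0.1270613  -0.48913333] 0.7902587178698864
80 [ 0.45985063  0.12691343 -0.47723206] 0.7882709938847823
[(array([0.4625, 0.1226, 0.0053]), 0.87)]
t 16.72 tcp [0.4619 0.1236 0.1205] xaxis [ 0.001  0.    -1.   ] y [-0.459 -0.889 -0.   ] j1,j6 [0.18 2.23] gap 0.0514 F [-0.7 -0.   0.2]
  shift [118.   -1.7   2. ] roll 0.1 (or +-180)
```

```bash
cat > rect.py <<'E'
from fit import *
def rect(img,C,p,z,hx,hy):
    X,Y=np.meshgrid(np.arange(-hx,hx+1),np.arange(-hy,hy+1))
    P=place(np.c_[X.ravel(),Y.ravel(),0*X.ravel()]/1e3,p,z)
    q=proj(C,P).astype(np.float32).reshape(X.shape+(2,))
    return cv2.remap(img.max(2),q[...,0],q[...,1],cv2.INTER_LINEAR)
E
python3 - <<'E'
from rect import *
a=np.load("w8.npz"); C=(a["K"],a["R"],a["t"])
r=rect(a["img"],C,(.461,.126,-.4786),.01,60,28)
np.set_printoptions(linewidth=250)
print("x ends",r[20:26].mean(0).round().astype(int)[:22],r[20:26].mean(0).round().astype(int)[-22:])
for x in(-45,-20,0,20,40): print("y at",x,r[:,60+x-2:60+x+3].mean(1).round().astype(int))
print("centre row",r[27:30].mean(0).round().astype(int))
E
```

```text
x ends [154 155 153 139 108  78  72  71  71  72  72  68  50  34  31  31  31  32  32  32  32  30] [ 68  70  70  70  70  70  71  71  61  62 115 147 147 145 145 147 150 151 151 149 147 146]
y at -45 [155 155 155 155 150 128  94  74  71  69  56  36  29  31  31  31  32  32  31  32  32  32  31  32  32  31  31  31  31  32  32  31  31  31  31  32  32  32  32  33  32  32  32  31  32  34  50  68  71  71  72  71  71  71  72  72  71]
y at -20 [153 152 153 154 144 113  84  72  73  72  54  33  31  31  32  32  32  31  30  31  32  31  31  32  32  32  30  31  31  32  31  31  31  31  31  33  32  33  32  32  33  33  32  32  30  36  54  69  72  72  72  72  72  72  71  72  72]
y at 0 [153 153 153 152 141 111  78  70  72  67  47  32  32  31  31  31  32  31  32  31  31  31  31  32  31  31  31  31  31  31  31  30  31  31  32  32  32  33  32  32  32  32  32  31  31  40  59  71  72  71  71  71  71  71  70  70  71]
y at 20 [150 150 150 150 150 151 150 151 152 133  92  71  72  72  72  71  71  70  70  71  70  69  70  72  71  68  68  68  68  69  68  68  68  69  71  71  72  73  72  71  71  69  69  68  68  61  81 126 150 152 151 151 151 151 151 150 150]
y at 40 [149 149 149 148 148 148 148 149 149 131  83  71  73  73  72  73  72  71  71  71  70  69  70  71  68  62  56  53  53  56  62  67  68  70  71  71  72  72  72  71  71  69  68  69  66  62  87 126 145 149 149 150 151 152 152 152 151]
centre row [156 157 153 133  97  73  70  72  73  73  71  65  47  34  30  32  31  31  31  27  17  12  11  12  11  12  14  20  29  31  31  31  31  32  32  32  31  32  31  30  31  31  32  31  31  31  31  31  32  31  32  31  31  31  31  31  31  32  31  30  31  32
  31  31  33  31  32  41  58  68  69  69  69  68  69  69  69  69  68  68  68  69  69  68  68  68  68  68  68  68  69  65  48  32  30  30  31  31  32  39  59  70  70  70  69  70  70  62  59 111 144 147 150 152 152 150 147 146 145 144 144]
```

The rectified edges put the plate at (0.461, 0.126, -0.479) to within 1 mm. Gripping it.

```bash
python3 -m jog '{"xyz":[[35,-1.5,2],[70,-1.5,2],[95,-1.5,2],[110,-1.5,2],[117.5,-1.5,2],[117.5,-1.5,2],[117.5,-1.5,2],[117.5,-1.5,2],[117.5,-1.5,2],[117.5,-1.5,2],[117.5,-1.5,2],[100,-1.5,2]],"roll":[0,0,0,0,0,0,0,0,0,0,0,0],"fingers":[0.55,0.55,0.55,0.55,0.55,0.2,0.2,0.2,0.2,0.2,0.2,0.2]}' 35
python3 - <<'E'
from go import go
go([(.515,.3435,.15,-.049)])
E
```

```text
clock: 17.72
tcp_pos: [0.4592, 0.1262, 0.0186]
ee_rot: [-1.954, 0.475, 1.96]
ft_force: [0.2, 0.6, -2.7]
finger_gap: 0.0356
t 17.72 tcp [0.4592 0.1262 0.0186] xaxis [-0.003 -0.001 -1.   ] y [-0.458 -0.889  0.002] j1,j6 [0.19 2.24] gap 0.0356 F [ 0.2  0.6 -2.7]
  shift [-131.7 -218.5   50.1] roll -24.4 (or +-180)
```

```bash
python3 -m jog '{"xyz":[[-30,0,0],[-60,0,0],[-90,-20,5],[-115,-50,12],[-130,-82,19],[-130,-115,27],[-130,-148,35],[-130,-178,42],[-130,-202,48],[-130,-216,51],[-130,-218,52],[-130,-218,52]],"roll":[0,0,-2,-6,-10,-14,-18,-22,-24.5,-24.5,-24.5,-24.5],"fingers":[0.2,0.2,0.2,0.2,0.2,0.2,0.2,0.2,0.2,0.2,0.2,0.2]}' 35
python3 - <<'E'
from rect import *; from go import go
for i in range(4): s,C=shot("wrist")
im=s["img"].copy(); np.savez("w9.npz",img=im,K=C[0],R=C[1],t=C[2])
draw(im,C,"tr",(.515,.3435,-.049)); t=robot.observe()["tcp_pos"]; draw(im,C,"plate",(t[0],t[1],-.049),t[2]-.0025)
cv2.imwrite("pics/w9.png",im)
for q in("tray_right","tray_right_pocket","tray_right_nest","tray_right_foot"): print(q,[(np.round(d["centre"],4),round(d["score"],2)) for d in robot.mark_of(s,q)[:2]])
go([(.515,.3435,.0105,-.049)])
r=rect(s["img"],C,(.515,.3435,-.049),.018,100,95); np.set_printoptions(linewidth=250)
for y in(-60,-45,45,55): print("x end, y",y,r[95+y-2:95+y+3].mean(0).round().astype(int)[170:])
for x in(20,40,60,75): print("y ends, x",x,r[:,100+x-2:100+x+3].mean(1).round().astype(int)[[*range(7,27)]],r[:,100+x-2:100+x+3].mean(1).round().astype(int)[151:171])
E
```

```text
clock: 18.72
tcp_pos: [0.5135, 0.3444, 0.1496]
ee_rot: [-2.197, 0.052, 2.199]
ft_force: [-0.5, -0.7, -2.0]
finger_gap: 0.0354
tray_right []
tray_right_pocket []
tray_right_nest []
tray_right_foot [(array([0.5559, 0.307 , 0.0206]), 0.68)]
t 19.12 tcp [0.5141 0.3437 0.1502] xaxis [ 0.  0. -1.] y [-0.048 -0.999 -0.   ] j1,j6 [0.53 2.15] gap 0.0353 F [ 0.4  0.9 -1.8]
  shift [139.7   0.2  -0.9] roll 0.0 (or +-180)
x end, y -60 [148 148 148 148 149 148 149 148 148 149 149 149 150 150 151 159 169 176 181 180 177 177 176 176 176 179 178 178 180 176 173]
x end, y -45 [184 142 145 146 147 148 148 148 148 144 137 143 148 148 145 147 171 180 181 179 177 176 176 176 179 179 178 180 178 174 176]
x end, y 45 [130 131 131 130 131 130 131 131 130 130 124 124 130 131 129 140 175 180 182 185 185 183 183 184 185 183 185 184 181 182 183]
x end, y 55 [128 128 128 128 128 128 128 129 129 115  93 119 130 129 127 140 175 182 185 186 184 182 184 186 185 184 185 183 181 182 183]
y ends, x 20 [180 180 180 180 180 180 180 179 180 180 179 165 145 142 143 140 113  61  51  88] [60 59 60 59 57 52 51 55 60 59 59 65 79 85 85 85 85 85 85 86]
y ends, x 40 [182 183 183 183 183 183 184 184 184 184 183 169 151 147 149 145 112  60  59 140] [ 60  64  75 101 114  88  76  88  85  68  60  66  81  86  86  86  87  86  87  86]
y ends, x 60 [178 179 178 179 179 178 179 179 179 179 177 166 151 149 149 144 113  61  50  56] [128 129 129 129 117  82  78 113 126 127 126 117 125 167 185 184 184 183 183 184]
y ends, x 75 [181 181 181 182 182 182 181 181 181 182 181 167 153 150 151 146 111  60  49  60] [128 128 128 129 117  83  82 114 128 127 127 120 109 142 183 187 186 186 186 186]
```

View pics/w9.png

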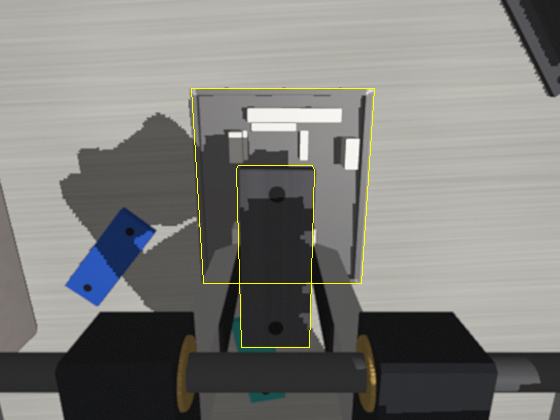

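The wrist view shows the right tray with its corner at (192,88) and the plate in the jaws at (276,255). The tray sits about 2 mm further in +y than assumed, so I'll correct for that and lower the plate.

```bash
python3 -m jog '{"xyz":[[25,-1.7,-1],[60,-1.7,-1],[90,-1.7,-1],[112,-1.7,-1],[124,-1.7,-1],[130,-1.7,-1],[134,-1.7,-1],[137,-1.7,-1],[139,-1.7,-1],[140,-1.7,-1],[140,-1.7,-1],[140,-1.7,-1]],"roll":[0,0,0,0,0,0,0,0,0,0,0,0],"fingers":[0.2,0.2,0.2,0.2,0.2,0.2,0.2,0.2,0.2,0.2,0.2,0.2]}' 35
python3 -m jog '{"xyz":[[0.3,0,0],[0.6,0,0],[1,0,0],[1,0,0]],"roll":[0,0,0,0],"fingers":[0.2,0.2,0.2,0.2]}' 35
```

```text
clock: 20.12
tcp_pos: [0.5157, 0.3461, 0.0116]
ee_rot: [-2.199, 0.051, 2.195]
ft_force: [-2.3, -1.4, 6.7]
finger_gap: 0.0352
clock: 20.45
tcp_pos: [0.5157, 0.3461, 0.0116]
ee_rot: [-2.199, 0.051, 2.195]
ft_force: [-8.2, -5.3, 16.6]
finger_gap: 0.0354
```

```bash
python3 -m jog '{"xyz":[[-0.5,0,0],[-0.5,0,0],[-0.5,0,0],[-0.5,0,0],[-0.5,0,0],[-20,0,0],[-55,0,0],[-95,0,0],[-130,0,-10],[-150,0,-40],[-150,0,-70],[-150,0,-70]],"roll":[0,0,0,0,0,0,0,0,0,0,0,0],"fingers":[0.6,0.6,0.6,0.6,0.6,0.6,0.6,0.6,0.6,0.6,0.6,0.6]}' 35
python3 - <<'E'
from rect import *; from go import go
for i in range(4): s,C=shot("wrist")
im=s["img"].copy(); np.savez("w10.npz",img=im,K=C[0],R=C[1],t=C[2]); np.set_printoptions(linewidth=250)
T=(.5155,.3452,-.049)
r=rect(im,C,T,.018,100,95)
for y in(-60,55): print("tray x end, y",y,r[95+y-2:95+y+3].mean(0).round().astype(int)[178:192])
for x in(0,20,60): print("tray y ends, x",x,r[:,100+x-2:100+x+3].mean(1).round().astype(int)[10:25],r[:,100+x-2:100+x+3].mean(1).round().astype(int)[154:170])
for y in (-12,12): print("plate x ends",r[95+y-2:95+y+3].mean(0).round().astype(int)[42:62],r[95+y-2:95+y+3].mean(0).round().astype(int)[138:158])
for x in(-30,0,30): print("plate y ends",r[:,100+x-2:100+x+3].mean(1).round().astype(int)[68:88],r[:,100+x-2:100+x+3].mean(1).round().astype(int)[103:123])
draw(im,C,"tr",T); draw(im,C,"plate",T,.008); cv2.imwrite("pics/w10.png",im)
go([(.639,.1235,.12,.588)])
E
```

```text
clock: 21.45
tcp_pos: [0.5887, 0.3416, 0.1599]
ee_rot: [-2.199, 0.053, 2.193]
ft_force: [-0.1, -0.5, -0.5]
finger_gap: 0.0568
tray x end, y -60 [122 122 122 122 124 123 108  70  45  62 108 146 156 160]
tray x end, y 55 [51 52 55 56 55 55 52 47 44 48 62 73 77 76]
tray y ends, x 0 [152 136 109  85  75  75  76  76  76  76  76  76  76  76  76] [19 35 55 70 76 76 76 76 76 76 76 76 76 76 76 76]
tray y ends, x 20 [158 158 157 157 158 158 146 123 113 113 112  98  64  47  91] [62 58 58 58 56 55 56 65 74 75 75 75 74 75 74 75]
tray y ends, x 60 [159 159 158 158 159 158 148 129 120 120 120 105  64  42  46] [46 44 47 50 51 50 53 67 77 77 77 77 77 77 77 77]
plate x ends [ 88  94 103 108 110 120 126 115  94  76  64  62  68  73  74  74  73  73  74  74] [ 70  67  67  68  67  67  68  68  65  50  33  43  80 115 155 201 220 214 181 131]
plate x ends [88 93 98 99 99 99 96 93 85 71 51 37 34 34 35 35 34 34 36 35] [ 42  35  35  36  36  35  35  36  34  34  30  31  40  51  70  92 101 102 101 101]
plate y ends [86 88 92 97 95 81 57 54 79 97 85 74 73 73 74 75 75 74 73 73] [36 35 35 35 35 34 34 34 34 34 37 43 52 68 88 98 96 89 86 86]
plate y ends [109 109 109 109 109 108 108 109 109 101  84  75  74  74  74  75  74  74  75  74] [74 75 76 76 75 73 66 55 43 34 36 44 49 51 50 50 50 50 50 50]
plate y ends [203 206 205 206 192 147 110 109 112  98  78  75  76  75  75  75  75  74  74  74] [ 74  77  76  76  76  75  74  72  72  69  60  73 101 135 181 201 184 159 174 170]
t 21.65 tcp [0.5842 0.3425 0.1583] xaxis [-0.001 -0.    -1.   ] y [-0.047 -0.999  0.001] j1,j6 [0.48 2.09] gap 0.0565 F [-0.9  1.6  0.4]
  shift [ 38.3 216.2 -65.2] roll -36.4 (or +-180)
```

The plate lies in the right pocket to within 0.5 mm on the rectified edges. On to the right-hand bracket.

```bash
python3 -m jog '{"xyz":[[0,22,-7],[0,50,-15],[0,80,-24],[5,110,-33],[15,140,-42],[25,168,-51],[33,192,-58],[38,208,-63],[38,215,-65],[38,216,-65],[38,216,-65],[38,216,-65]],"roll":[0,-4,-10,-16,-22,-28,-34,-36.5,-36.5,-36.5,-36.5,-36.5],"fingers":[0.45,0.45,0.45,0.45,0.45,0.45,0.45,0.45,0.45,0.45,0.45,0.45]}' 35
python3 - <<'E'
from rect import *; from go import go
for i in range(4): s,C=shot("wrist")
im=s["img"].copy(); np.savez("w11.npz",img=im,K=C[0],R=C[1],t=C[2]); np.set_printoptions(linewidth=250)
T=(.639,.1235,.588)
for q in("bracket_right_rib","bracket_right_foot"): print(q,[(np.round(d["centre"],4),round(d["score"],2)) for d in robot.mark_of(s,q)[:2]])
r=rect(im,C,T,.006,70,70)
for y in(-15,-12,12,15): v=r[70+y-1:70+y+2].mean(0).round().astype(int); print("bar x ends y",y,v[5:25],v[115:135])
for x in(-48,-45,-40,5): v=r[:,70+x-1:70+x+2].mean(1).round().astype(int); print("bar y x",x,v[40:60],v[80:100])
for x in(30,40): v=r[:,70+x-1:70+x+2].mean(1).round().astype(int); print("foot end x",x,v[8:28])
q=rect(im,C,T,.036,70,70); v=lambda x:q[:,70+x-1:70+x+2].mean(1).round().astype(int)[55:86]
for x in(-30,-10,10,30): print("rib y",x,v(x))
go([(*T[:2],.0105,T[2])])
E
```

```text
clock: 22.65
tcp_pos: [0.6394, 0.125, 0.1215]
ee_rot: [1.887, 0.573, -1.885]
ft_force: [0.3, 1.0, 0.5]
finger_gap: 0.0424
bracket_right_rib [(array([0.6452, 0.1242, 0.0343]), 0.56)]
bracket_right_foot [(array([0.6854, 0.113 , 0.0044]), 0.88)]
bar x ends y -15 [167 167 169 169 167 165 164 165 164 150 110  82  79  79  79  80  80  80  80  79] [37 36 37 36 37 38 37 38 37 37 45 71 82 82 81 81 82 82 81 81]
bar x ends y -12 [167 167 167 169 169 169 167 165 165 151 111  82  79  80  81  80  75  63  53  48] [38 37 37 37 37 38 36 37 37 36 45 71 81 81 81 82 81 81 82 83]
bar x ends y 12 [168 168 167 167 166 167 167 168 169 157 121  85  78  80  81  79  73  56  42  37] [19 20 23 28 35 39 39 38 38 37 42 66 80 80 80 80 81 81 81 80]
bar x ends y 15 [168 168 169 169 167 167 166 167 167 157 121  84  78  79  80  80  80  79  76  73] [36 37 37 38 38 38 38 38 37 38 43 65 80 79 80 80 80 80 81 81]
bar y x -48 [167 167 167 167 167 167 167 167 168 167 148 106  82  79  80  80  80  75  64  53] [ 50  51  55  64  75  80  80  79  80  79  80  96 134 160 168 168 168 169 168 168]
bar y x -45 [166 166 167 168 168 168 16
[... 569 characters left out ...]
  87  89  88]
foot end x 40 [166 167 169 170 170 170 169 169 168 154 109  87  87  89  88  88  88  89  87  85]
rib y -30 [80 80 80 79 71 57 53 54 59 67 76 82 82 82 81 81 81 81 79 79 76 69 65 56 51 49 56 68 80 81 80]
rib y -10 [81 82 81 82 82 83 82 82 80 75 79 85 84 83 82 81 82 81 80 81 77 57 37 36 36 36 45 66 79 81 81]
rib y 10 [82 83 83 83 85 86 84 84 83 63 40 36 36 37 35 36 36 37 36 36 36 35 37 36 36 41 57 77 84 82 82]
rib y 30 [36 36 37 37 37 37 37 37 36 49 60 53 39 36 37 36 36 36 37 37 37 36 36 36 38 37 37 37 37 37 37]
t 22.95 tcp [0.6395 0.1242 0.121 ] xaxis [ 0.  0. -1.] y [ 0.556 -0.831  0.   ] j1,j6 [0.14 1.12] gap 0.0424 F [0.  0.6 0.1]
  shift [110.5   0.3   0.8] roll 0.1 (or +-180)
```

```bash
python3 -m jog '{"xyz":[[35,0,0.5],[70,0,0.5],[95,0,0.5],[107,0,0.5],[110,0,0.5],[110,0,0.5],[110,0,0.5],[110,0,0.5],[110,0,0.5],[110,0,0.5],[110,0,0.5],[100,0,0.5]],"roll":[0,0,0,0,0,0,0,0,0,0,0,0],"fingers":[0.32,0.32,0.32,0.32,0.32,0.02,0.02,0.02,0.02,0.02,0.02,0.02]}' 45
python3 -c "
from go import go; go([(.5155,.3452,.14,-.049)])"
```

```text
clock: 23.95
tcp_pos: [0.6385, 0.1233, 0.0203]
ee_rot: [1.884, 0.573, -1.888]
ft_force: [-0.4, -0.0, -4.1]
finger_gap: 0.0119
t 23.95 tcp [0.6385 0.1233 0.0203] xaxis [-0.002 -0.    -1.   ] y [ 0.556 -0.831 -0.001] j1,j6 [0.13 1.12] gap 0.0119 F [-0.4 -0.  -4.1]
  shift [-119.5 -253.   -20.9] roll 36.6 (or +-180)
```

```bash
python3 -m jog '{"xyz":[[-30,0,0],[-65,-8,0],[-95,-33,-2],[-115,-65,-5],[-120,-98,-8],[-120,-131,-10],[-120,-164,-13],[-120,-197,-16],[-120,-225,-18],[-120,-243,-20],[-120,-252.5,-20.5],[-120,-252.5,-20.5]],"roll":[0,0,4,10,16,22,28,33,36.5,36.5,36.5,36.5],"fingers":[0.02,0.02,0.02,0.02,0.02,0.02,0.02,0.02,0.02,0.02,0.02,0.02]}' 45
python3 - <<'E'
from rect import *; from go import go
for i in range(5): s,C=shot("wrist")
im=s["img"].copy(); np.savez("w12.npz",img=im,K=C[0],R=C[1],t=C[2]); np.set_printoptions(linewidth=250)
go([(.5155,.3452,.0285,-.049)])
t=robot.observe()["tcp_pos"]; T=(t[0],t[1],-.049)
r=rect(im,C,T,t[2]-.0105+.006,70,70)
for y in(-45,-30,10): v=r[70+y-1:70+y+2].mean(0).round().astype(int); print("x end y",y,v[112:135])
for x in(20,35,50): v=r[:,70+x-1:70+x+2].mean(1).round().astype(int); print("y ends x",x,v[8:28],v[80:100])
draw(im,C,"tr",(.5155,.3452,-.049)); draw(im,C,"br",T,t[2]-.0105); cv2.imwrite("pics/w12.png",im)
E
```

```text
clock: 24.95
tcp_pos: [0.5149, 0.3459, 0.1414]
ee_rot: [-2.198, 0.049, 2.199]
ft_force: [-0.7, 0.1, -4.5]
finger_gap: 0.0117
t 25.2 tcp [0.5166 0.3435 0.141 ] xaxis [ 0. -0. -1.] y [-0.049 -0.999  0.   ] j1,j6 [0.53 2.15] gap 0.012 F [-0.2  0.7 -3. ]
  shift [112.5  -1.7   1.1] roll 0.0 (or +-180)
x end y -45 [ 80  70  64  63  67  77  92  94  94  94  94  94  93  68 130 134 136 137 135 136 135 134 134]
x end y -30 [ 91  93  93  94  94  94  94  95  95  95  95  95  94  58  77  77  75  92 143 144 143 144 143]
x end y 10 [ 45  37  39  39  39  39  60  88  89  88  88  88  87  50  39  41  40  40  44  60  79 116 116]
y ends x 20 [177 176 177 177 176 176 177 176 176 177 136  86  64  38  40  40  39  39  40  38] [41 40 41 41 42 39 40 40 40 42 57 58 59 59 58 59 59 58 59 59]
y ends x 35 [177 177 177 177 177 177 176 176 177 178 141  87  88  77  77  76  76  76  77  78] [49 50 47 63 82 80 79 81 82 78 62 58 59 58 58 59 59 59 59 58]
y ends x 50 [178 178 178 177 177 177 178 178 177 179 140  92  95  95  95  94  94  94  94  95] [ 88  89  88  88  89  88  87  87  87  91 113 116 116  90  59  59  60  59  59  60]
```

```bash
python3 -m jog '{"xyz":[[25,-1.5,1],[50,-1.5,1],[72,-1.5,1],[86,-1.5,1],[94,-1.5,1],[100,-1.5,1],[104,-1.5,1],[107,-1.5,1],[109,-1.5,1],[110,-1.5,1],[111,-1.5,1],[111,-1.5,1]],"roll":[0,0,0,0,0,0,0,0,0,0,0,0],"fingers":[0.02,0.02,0.02,0.02,0.02,0.02,0.02,0.02,0.02,0.02,0.02,0.02]}' 45
python3 -m jog '{"xyz":[[0.3,0,0],[0.6,0,0],[0.8,0,0],[0.8,0,0]],"roll":[0,0,0,0],"fingers":[0.02,0.02,0.02,0.02]}' 45
```

```text
clock: 26.2
tcp_pos: [0.5152, 0.3464, 0.0309]
ee_rot: [-2.198, 0.052, 2.196]
ft_force: [-2.1, -0.7, 2.2]
finger_gap: 0.0119
clock: 26.53
tcp_pos: [0.5153, 0.3464, 0.0309]
ee_rot: [-2.198, 0.052, 2.196]
ft_force: [-6.3, -4.6, 11.6]
finger_gap: 0.0116
```

```bash
python3 -m jog '{"xyz":[[-0.5,0,0],[-0.5,0,0],[-0.5,0,0],[-0.5,0,0],[-0.5,0,0],[-25,0,0],[-60,0,0],[-95,0,0],[-115,5,-15],[-120,15,-45],[-120,20,-70],[-120,20,-70]],"roll":[0,0,0,0,0,0,0,0,0,0,0,0],"fingers":[0.35,0.35,0.35,0.35,0.35,0.35,0.35,0.35,0.35,0.35,0.35,0.35]}' 45
python3 - <<'E'
from rect import *
for i in range(4): s,C=shot("wrist")
w=s["img"].copy(); draw(w,C,"tr",(.5155,.3452,-.049)); draw(w,C,"br",(.5155,.3452,-.049),.018)
for q in("bracket_right_rib","bracket_right_foot","tray_right_foot"): print(q,[(np.round(d["centre"],4),round(d["score"],2)) for d in robot.mark_of(s,q)[:2]])
t,Ct=shot("top")
for q in("bracket_left_rib","bracket_left_foot","bracket_right_rib","bracket_right_foot","lamp","jar","dishes"): print(q,[(np.round(d["centre"],4),round(d["score"],2)) for d in robot.mark_of(t,q)[:2]])
a=np.load("top0.npz")["img"]; d=cv2.resize(cv2.absdiff(a,t["img"]),(240,180))
out=np.zeros((600,800,3),np.uint8); out[:420,:560]=w
big=cv2.resize(t["img"],None,fx=3,fy=3,interpolation=cv2.INTER_CUBIC)
out[420:600,:240]=d; out[0:240,560:]=big[600:840,1140:1380]
out[240:480,560:]=big[510:750,440:680]; out[420:600,240:560]=cv2.resize(t["img"][60:285,90:490],(320,180))
cv2.imwrite("pics/final.png",out); print(robot.observe()["clock"],robot.observe()["ft_force"])
E
```

```text
clock: 27.53
tcp_pos: [0.5872, 0.3211, 0.1494]
ee_rot: [-2.198, 0.055, 2.194]
ft_force: [-0.2, -0.3, -1.0]
finger_gap: 0.0331
bracket_right_rib [(array([0.5188, 0.3447, 0.0522]), 0.72)]
bracket_right_foot [(array([0.5461, 0.3099, 0.0215]), 0.87)]
tray_right_foot []
bracket_left_rib [(array([ 0.4371, -0.3653,  0.0557]), 0.86), (array([ 0.2023, -0.3637,  0.0362]), 0.81)]
bracket_left_foot [(array([ 0.4638, -0.3154,  0.021 ]), 0.81), (array([ 0.2473, -0.3776,  0.0038]), 0.81)]
bracket_right_rib [(array([ 0.4424, -0.358 ,  0.0167]), 0.21)]
bracket_right_foot []
lamp [(array([0.5659, 0.0095, 0.0016]), 0.7)]
jar [(array([ 0.3707, -0.0061,  0.0027]), 0.65), (array([ 0.4418, -0.3595,  0.0199]), 0.43)]
dishes [(array([ 0.4391, -0.3549,  0.0164]), 0.65), (array([0.567 , 0.0108, 0.0028]), 0.64)]
28.2833 [ 0.83342666  0.39398554 -0.39668333]
```

View pics/final.png

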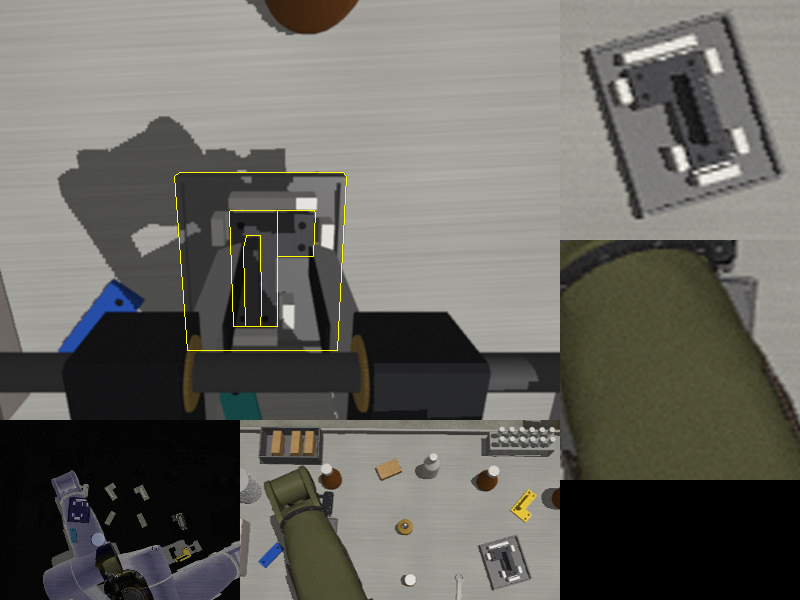

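The right bracket matches its overlay at (262,265) in the wrist view. The top crop shows the left bracket inside its white blocks. The difference image shows changes only where the parts were moved and where the arm is, so the bystanders I can see stand where they were. The gripper is clear, so I'm handing in.

```bash
python3 -c "
from cell import robot
print(robot.sign_off())"
```

```text
the job is handed in; nothing more can be done
None
```

Both kits are made up and handed in at about 28 s of the 72 s allowed. Each tray has a plate in its pocket and the matching bracket on top: left-hand in the left tray, right-hand in the right.

- **Last checks:** Both plates were within about 1 mm of the pocket centre before the brackets went on. In the wrist pictures both brackets lie on their target outlines inside the white blocks. Every part touched down at low force (24 N at most) before I let go, and the gripper ended clear of everything.
- **Bystanders:** The final top picture shows no change to those in view. The arm hid the dishes and the right-hand tray in that picture, so I could not recheck the dishes, and the tray was checked only from the wrist.
- **First grasp:** My first try at the left plate lifted before the fingers had closed. The plate had not moved, and the second try held.
- **Disagreements:**
    - The top camera read about 1–3 mm off the wrist camera, so I went by the wrist.
    - Both brackets touched down about 2 mm higher than worked out, possibly from a slight tilt in the grip. After release the detector put the rib tops at about 52 mm, against 54 mm expected, which is within its error.
    - In the last top picture the detector put the left rib about 7 mm off in y and took other things for the dishes. The pictures did not bear either out.

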